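# Loosen the knurled ring of a work stop and slide the stop back

## Robot

A 7-joint arm with a two-finger parallel gripper is mounted at the origin on the work surface. World frame = base frame: x ahead of the robot, y to its left, z up, the work surface at z = 0. Lengths are in mm, angles in degrees, forces in N, time in s.
With the tool pointing down it reaches from about 400 to 900 mm from the base axis. Payload 5.5 kg.
Tool frame: the origin (TCP) lies on the centre line of the jaws, within the pads' length; the fingertips stand 8 mm ahead of it and the grasp point (between the pads) lies 11 mm behind it (tcp_to_tips is the distance from the TCP to the fingertips, in mm); z points along the fingers, y is the direction in which the jaws open and shut (so a half turn about z gives the same grasp; the last joint's range is limited). The gripper opens to 92 mm and grips with 3 to 60 N. Pads are 19 mm wide; open, the fingers measure 130 mm over their backs; the gripper's body (75 mm by 190 mm) begins 47 mm behind the grasp point.
Start: joints at [-58.488, 28.699, -24.465, 88.831, 12.651, 65.22, -12.049], TCP at [183.837, 623.461, 234.729] pointing down, gripper open.
Joint ranges: [-164.97, 164.97], [-17.58, 116.51], [-87.97, 89.64], [11.32, 138.91], [-80.73, 260.73], [10.89, 115.49], [-147.41, 147.41]. Speed limits (degrees/s): [147.25, 147.25, 180, 180, 180, 180, 180].

## Interface

Orientations are given as a 3x3 rotation matrix whose columns are the frame's x, y, z axes.
In Python, from plant import * gives the robot as it stands.
- The arm moves only by the tool servo_tool, never from a script. Its argument "motion" is a list of rows, each a list of 5 numbers: the finger opening in cm, from 0 to 9.18, then the shift along the tool's x, y, z in cm, then the turn about the tool's z in rad. A call has 1 to 10 rows; each row shifts and turns the commanded pose from where the row before left it, along the tool's axes as they then stand; what a row does not reach is not made up. A row lasts 1/12 s, in which the tool goes at most 41.7 mm and 7.16 degrees, less where a joint would pass 70% of its speed; a pose out of reach is approached as far as the arm can. A call is refused whole if a number of a shift passes 4.17 or a number of a turn 0.125, either way. A call with a gripper value outside its range is refused whole. The fingers move at their own pace and stop on an object; "newtons" is the grip in N (left out, the last holds). Time passes only in rows, so rows that do not move let the fingers close. It gives the time, the measured TCP pose, the force and the opening at its end, in the units of the state.
- get_state(): the state, without advancing time (a new reading comes with each control period).
- read_camera(name): name is "side" or "top"; returns a dict with "color" (400x640x3 uint8, red, green, blue), "z_map" (400x640 float32, mm along the optical axis (not along the pixel's ray), 0 where there is no reading), "fov_y" (degrees; the focal length in pixels is half the picture's height over the tangent of half this angle, whatever the lens; pixels are square), "cx", "cy" (the principal point, pixels), "pose" (4x4, takes a point from camera to world coordinates). Camera axes: x right, y down, z forward; pixel columns grow to the right and rows downward; lengths in mm; the calibration is good to about 2 mm. A picture is of the moment at which its call begins.
- finish_job(): hands the job in, once; it reports no verdict.
The state is a dict: "t": time; "qpos": joint angles; "dq": joint speeds; "joint_efforts": joint torques, N m; "eef_pos": TCP position; "eef_rot": TCP orientation; "force": force on the tool from outside, world axes, zero at the start; "wrist_torque": the same for the moment, N m; "finger_gap": finger opening in mm.
Only numpy, scipy, OpenCV 4.12 (cv2) and the standard library are available. Lean on these libraries where they do the work, as an engineer would, in place of code of your own. Each camera call takes 0.05 s, during which the arm holds its last target. There are 200 camera calls.

## Task

On the adjustable work stop, loosen the large knurled locking ring by two full turns (counter-clockwise seen from above, to within a quarter turn) by rolling a fingertip across its rim, and only then push the fence away from the ring to the end of its slot. Grip nothing: neither ring nor fence may be taken between the fingers, and leave the loose parts around it where they are.

Things in the scene. Friction and masses are not known exactly. Their poses are not given: they have to be found in the camera images.
- work_stop: adjustable work stop fixed to the table; origin at the centre of its underside. Bed 100 mm (own x) by 310 mm (own y), 18 mm thick, with two guide strips whose tops are 26 mm above the table. The slide moves along own +y. Own z is up.
- ring_axis (a point): fixed point on the axis of the knurled locking ring, 52 mm above the table, level with the ring's top while tight; 50 mm from the bed's centre towards own -y; axes as the work stop's. Ring: bright steel, 40 mm diameter, 46 mm over its 16 upright ribs, 22 mm tall, 30 to 52 mm above the table; climbs 2 mm per turn. The 16 mm stud in its middle ends 78 mm above the table.
- ring_dot (a point): dark 6 mm dot on the ring's top, 15.5 mm from its axis, which turns with the ring and shows how far it has turned; while tight it lies towards the stop's own +x.
- lock_ring (a joint): angle of the knurled locking ring in rad, counted through all turns: 0 is tight, grows as it is loosened, counter-clockwise seen from above, 6.28 per turn; ends at 25.2. It takes about 2 N at the rim to turn and stays where it is left.
- fence_top (a point): centre of the top face of the fence, the upright aluminium plate carried by the slide; moves with it. The fence is 90 mm wide (own x), 20 mm thick (own y), its top 72 mm and its foot 26 mm above the table; its face towards the ring is 10 mm from this point towards own -y. Axes as the work stop's.
- stop_slide (a joint): travel of the slotted slide with its fence in m: grows as the fence moves away from the ring (own +y); starts between 0 and 0.02; 0.07 is the end of its slot, a firm stop. Takes about 3 N to push and stays where it is left. Even with the ring tight a push can shift it.
- bush: plain brass bush, 38 mm outside, 24 mm bore, 30 mm tall, standing upright beside the work stop. Bystander, loose; leave it alone.
- bearing: flat steel bearing ring, 52 mm outside, 22 mm bore, 16 mm tall, lying beside the work stop. Bystander, loose; leave it alone.
- pin: dark steel pin, 20 mm diameter, 34 mm tall, standing upright beside the work stop. Bystander, loose; leave it alone.
- spare_nut: small loose stepped thumb nut, 27 mm diameter, 24 mm tall, standing beside the work stop; not the ring to turn. Bystander, loose; leave it alone.
- wrench: wrench lying on the table to the robot's right. Bystander, loose; leave it alone.
- hammer: hammer lying on the table to the robot's left. Bystander, loose; leave it alone.
- grease_tin: dark tin, 70 mm diameter, 70 mm tall. Bystander, loose; leave it alone.

How it is judged:
By the outcome, as a careful person would: the job done as asked, in the order asked, and still so for the second after the job is handed in, with the robot touching nothing.
It also fails if it takes over 67 s, if anything falls off the work surface, if the arm or the gripper's body presses on something with over 40 N, if the wrist force passes 120 N, or if a joint passes its speed limit or range.

## Working session

There is one attempt and no reset: what is moved stays moved. The work goes in short steps, Python scripts to look and compute and a tool call to move; the robot and the scene stay as the last step left them, time stands still between calls to the robot, and variables do not carry over. Pictures are saved under pics/ and viewed, about 8 in all and at most 12, crops included, and the job is handed in when it is done.

Besides the shell and the picture viewer there is one more tool, called as a command line: name --pt "numbers of a row" for each row, then --argument value for the rest. servo_tool: Moves the arm, as the interface text tells. Its arguments: {"type":"object","properties":{"motion":{"type":"array","items":{"type":"array","items":{"type":"number"}}},"newtons":{"type":"number"}},"required":["motion"]}

```bash
mkdir -p pics; ls; python3 - <<'E'
from plant import *
import cv2,numpy as np
s=get_state();print(s['eef_pos'],s['eef_rot'],s['finger_gap'],s['t'])
for n in ['top','side']:
    r=read_camera(n);cv2.imwrite(f'pics/{n}0.png',r['color'][:,:,::-1]);np.savez(f'{n}0.npz',**r);print(n,r['fov_y'],r['cx'],r['cy'],np.round(r['pose'],3).tolist())
E
```

```text
pics
[183.71594483 622.79026927 233.68329649] [[-9.59170418e-01  2.82828143e-01 -5.92627497e-04]
 [ 2.82828759e-01  9.59168688e-01 -1.82217004e-03]
 [ 5.30687693e-05 -1.91538370e-03 -9.99998164e-01]] 91.88316987146544 0.0
top 42.8340360841158 319.6932823778752 205.25023282198828 [[-0.007, -0.997, 0.082, 383.064], [-1.0, 0.008, 0.011, 9.79], [-0.011, -0.082, -0.997, 1739.445], [0.0, 0.0, 0.0, 1.0]]
side 43.82326778202939 321.3757829527433 186.27181926348445 [[0.738, -0.344, 0.581, -191.934], [-0.674, -0.407, 0.616, -737.769], [0.025, -0.846, -0.533, 736.683], [0.0, 0.0, 0.0, 1.0]]
```

View pics/top0.png

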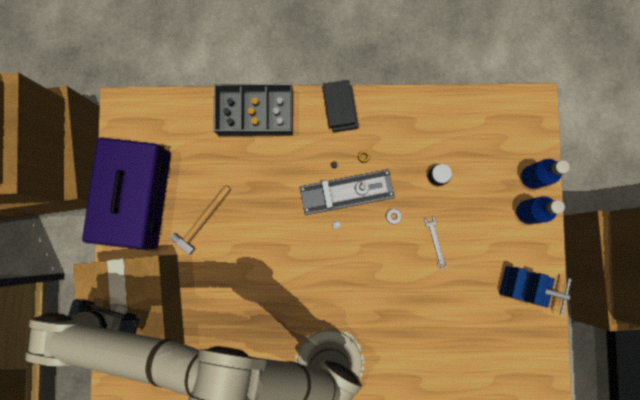

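View pics/side0.png

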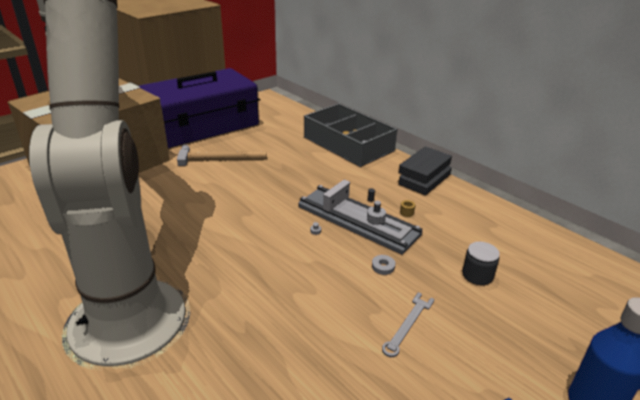

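```bash
cat > h.py <<'E'
import numpy as np,cv2
def f(r): return 200/np.tan(np.radians(float(r['fov_y']))/2)
def ray(r,u,v,z):
    P=r['pose'];d=P[:3,:3]@np.array([(u-r['cx'])/f(r),(v-r['cy'])/f(r),1]);return P[:3,3]+d*(z-P[2,3])/d[2]
def proj(r,p):
    P=r['pose'];c=P[:3,:3].T@(np.asarray(p,float)-P[:3,3]);return c[0]/c[2]*f(r)+r['cx'],c[1]/c[2]*f(r)+r['cy']
def pts(r):
    z=r['z_map'];v,u=np.mgrid[0:400,0:640];c=np.stack([(u-r['cx'])/f(r)*z,(v-r['cy'])/f(r)*z,z],-1)
    return c@r['pose'][:3,:3].T+r['pose'][:3,3]
def crop(r,u,v,w,h,k): return cv2.resize(np.ascontiguousarray(r['color'][v:v+h,u:u+w,::-1]),None,fx=k,fy=k,interpolation=cv2.INTER_CUBIC)
E
python3 - <<'E'
from h import *
T=dict(np.load('top0.npz'));S=dict(np.load('side0.npz'))
a=crop(T,290,145,133,100,6);b=crop(S,285,170,160,100,5)
cv2.imwrite('pics/c.png',np.vstack([cv2.resize(a,(800,600))[60:460,:][:300],np.zeros((1,800,3),np.uint8)][:1]+[b[:300]])) 
cv2.imwrite('pics/ct.png',a);cv2.imwrite('pics/cs.png',b)
for n,r in (('top',T),('side',S)):
    p=pts(r); 
    reg=(p[...,0]>380)&(p[...,0]<560)&(p[...,1]>-220)&(p[...,1]<140)
    tab=reg&(abs(p[...,2])<6);print(n,'table z',np.median(p[tab][:,2]))
    for lo,hi,nm in ((12,32,'bed'),(40,60,'ringtop'),(62,90,'fence/stud')):
        m=(reg&(p[...,2]>lo)&(p[...,2]<hi)).astype(np.uint8)
        k,l,st,ce=cv2.connectedComponentsWithStats(m)
        for i in range(1,k):
            if st[i,4]>5: q=p[l==i];print(nm,st[i],np.round(ce[i],1),q.mean(0).round(1),cv2.minAreaRect(q[:,:2].astype(np.float32)))
E
```

```text
top table z -0.6408111882351477
bed [302 195  92  20 899] [338.1 201.5] [537.2 -33.7  20.9] ((532.1553344726562, -65.97119140625), (62.003944396972656, 308.57171630859375), 2.1200051307678223)
bed [386 209   8  15  60] [389.8 216.2] [ 486.3 -208.2   16.1] ((487.17987060546875, -206.93414306640625), (24.339435577392578, 47.58321762084961), 89.4178466796875)
bed [333 222   7   7  24] [336.  224.6] [459.4 -25.9  18.3] ((458.07257080078125, -26.033926010131836), (20.263111114501953, 20.272884368896484), 89.43875122070312)
fence/stud [324 194   9  14  84] [327.8 200.4] [536.7   1.2  70.3] ((536.9625854492188, 0.9046039581298828), (45.703182220458984, 19.57191276550293), 10.597880363464355)
side table z -0.6206839126760997
bed [ 298  192  106   59 1366] [347.8 219.2] [535.3 -60.7  21. ] ((526.451416015625, -66.32472229003906), (66.99644470214844, 307.045166015625), 0.1439373791217804)
bed [311 223  10   9  47] [315.3 226.3] [458.1 -31.4  18.6] ((458.024658203125, -30.562034606933594), (14.695005416870117, 26.095483779907227), 84.22998809814453)
bed [372 255  17  13 106] [378.7 259.4] [ 486.8 -210.4   15.3] ((486.7044982910156, -207.99388122558594), (47.54912567138672, 23.630535125732422), 0.46262791752815247)
ringtop [323 194  17  14 111] [330.9 200.7] [529.5  -8.9  50.2] ((535.7760620117188, -2.0439090728759766), (45.318660736083984, 24.056167602539062), 10.348482131958008)
ringtop [367 213   6   8  16] [370.1 216.5] [ 558.8 -114.1   45.9] ((558.8069458007812, -113.01062774658203), (18.178102493286133, 2.2194559574127197), 87.78327941894531)
fence/stud [324 187  16  13 124] [331.7 192.7] [534.9  -4.7  69.5] ((537.36083984375, -2.868986129760742), (47.2011833190918, 22.08827781677246), 10.311802864074707)
```

View pics/ct.png

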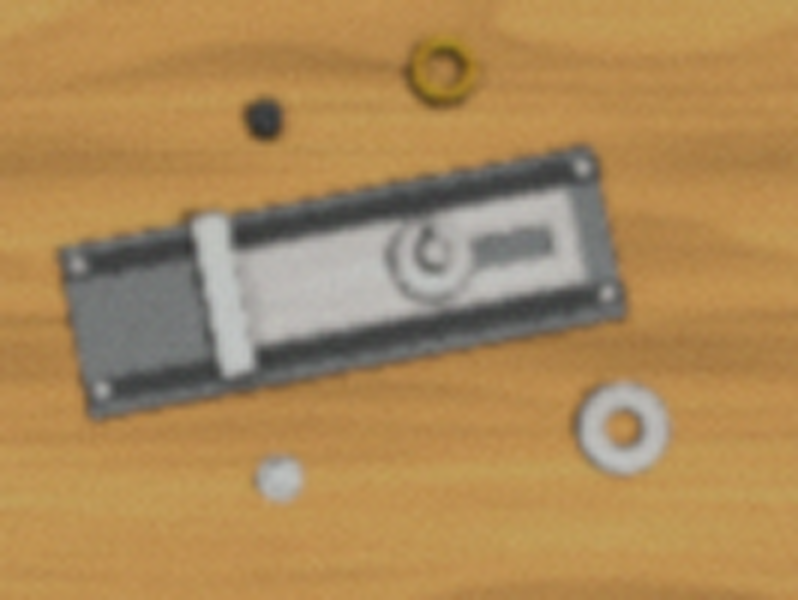

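View pics/cs.png

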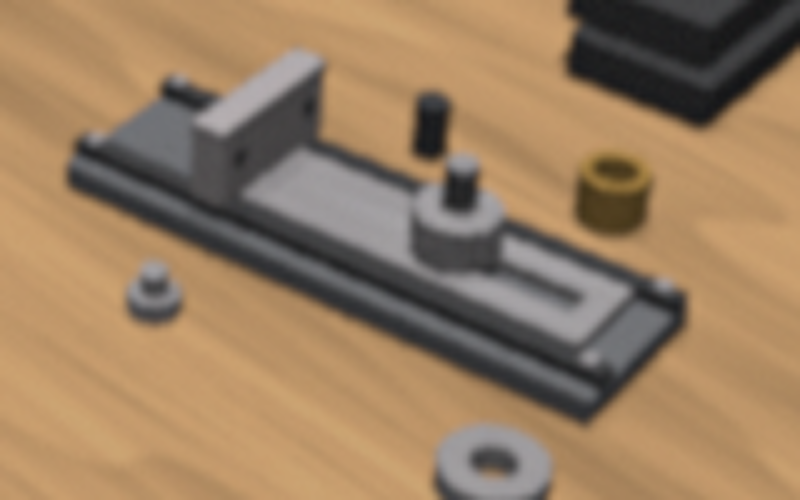

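```bash
python3 - <<'E'
from h import *
T=dict(np.load('top0.npz'));S=dict(np.load('side0.npz'))
for n,r in (('top',T),('side',S)):
    p=pts(r)
    reg=(p[...,0]>400)&(p[...,0]<680)&(p[...,1]>-260)&(p[...,1]<140)
    for lo,hi,nm in ((10,90,'bed'),(40,56,'ringtop'),(62,90,'fence/stud')):
        m=(reg&(p[...,2]>lo)&(p[...,2]<hi)).astype(np.uint8)
        k,l,st,ce=cv2.connectedComponentsWithStats(m)
        for i in range(1,k):
            if st[i,4]>5: q=p[l==i];print(n,nm,st[i],np.round(ce[i],1),q.mean(0).round(1),[np.round(x,1) for x in cv2.minAreaRect(q[:,:2].astype(np.float32))])
# colour contour of bed, top view
hsv=cv2.cvtColor(T['color'],cv2.COLOR_RGB2HSV)
m=((hsv[...,1]<90)).astype(np.uint8);m[:150]=0;m[250:]=0;m[:,:280]=0;m[:,425:]=0
cs,_=cv2.findContours(m,cv2.RETR_EXTERNAL,cv2.CHAIN_APPROX_NONE)
for c in cs:
    if cv2.contourArea(c)<15: continue
    R=cv2.minAreaRect(c)
    z=20 if cv2.contourArea(c)>500 else 18
    w=np.array([ray(T,u,v,z)[:2] for u,v in cv2.boxPoints(R)])
    print(R,w.mean(0).round(1),w.round(1).tolist(),np.linalg.norm(w[1]-w[0]),np.linalg.norm(w[2]-w[1]))
# ring & stud by crop pixel guesses
print('stud top view',ray(T,290+434/6,145+255/6,52),'stud side',ray(S,285+463/5,170+163/5,78),'ring side',ray(S,285+458/5,170+208/5,52))
print('screws',[ray(T,290+u/6,145+v/6,26)[:2].round(1) for u,v in ((78,262),(102,390),(608,293),(583,166))])
print('screws S',[ray(S,285+u/5,170+v/5,26)[:2].round(1) for u,v in ((180,82),(96,138),(594,357),(663,287))])
E
```

```text
top bed [360 159   9   4  21] [363.5 160.5] [ 676.  -121.2   25.5] [array([ 675.9, -122.7]), array([ 7.2, 27. ]), np.float64(2.6)]
top bed [331 162   7   6  33] [333.6 164.5] [662.4 -19.6  30.5] [array([662.4, -21.2]), array([16.4, 21. ]), np.float64(0.1)]
top bed [ 300  169   94   46 2615] [346.4 191.8] [569.6 -62.2  26.6] [array([570.9, -62.6]), array([100.8, 310.6]), np.float64(10.4)]
top bed [386 209  15  15 138] [393.3 216.2] [ 486.4 -220.1   15.4] [array([ 487.1, -219. ]), array([47.6, 48.6]), np.float64(0.2)]
top bed [333 221   7   8  32] [335.8 224.3] [460.4 -25.3  16.6] [array([459.9, -26.1]), array([23.9, 20.3]), np.float64(0.2)]
top ringtop [355 182  14  13 111] [361.2 187.8] [ 579.9 -110.5   50.2] [array([ 579.6, -111.9]), array([41.3, 43.9]), np.float64(2.7)]
top fence/stud [322 181  11  27 160] [326.6 194.1] [557.6   4.9  70.5] [array([558.8,   5.1]), array([90.1, 19.6]), np.float64(10.8)]
top fence/stud [360 185   5   5  22] [361.9 187.1] [ 579.3 -111.    75. ] [array([ 579.8, -111.5]), array([13.3, 14. ]), np.float64(0.2)]
side bed [ 298  180  125   72 3546] [361.  21
[... 1353 characters left out ...]
.4] [[510.8, -195.5], [510.4, -246.1], [463.1, -245.2], [463.4, -194.7]] 50.62029846802048 47.3419371273298
((346.4690856933594, 191.06735229492188), (30.248897552490234, 91.02230834960938), 79.07720184326172) [572.8 -62.6] [[595.3, 98.6], [651.7, -205.5], [550.1, -223.1], [494.1, 79.6]] 309.3719219461892 103.0832577123712
stud top view [ 580.6257398  -114.09195417   52.        ] stud side [ 579.31611252 -116.10766694   78.        ] ring side [ 579.04795538 -116.09166661   52.        ]
screws [array([581.4,  84.6]), array([508.9,  71.4]), array([ 561.4, -213.4]), array([ 633.5, -200.7])]
screws S [array([581.7,  84.2]), array([511.9,  72.1]), array([ 567.4, -213.7]), array([ 634.4, -200.8])]
```

servo_tool --pt "0 -2.9 -2.65 0.1 0" --pt "0 -2.9 -2.65 0.1 0" --pt "0 -2.9 -2.65 0.1 0" --pt "0 -2.9 -2.65 0.1 0" --pt "0 -2.9 -2.65 0.1 0" --pt "0 -2.9 -2.65 0.1 0" --pt "0 -2.9 -2.65 0.1 0" --pt "0 -2.9 -2.65 0.1 0" --pt "0 -2.9 -2.65 0.1 0" --pt "0 -2.9 -2.65 0.1 0" --newtons 10

```text
t: 0.93
eef_pos: [387.4, 285.3, 224.5]
eef_rot: [[-0.959, 0.283, -0.0], [0.283, 0.959, -0.0], [0.0, -0.0, -1.0]]
force: [1.1, 0.2, -0.3]
finger_gap: 29.7
```

servo_tool --pt "0 -2.9 -2.65 0.1 0" --pt "0 -2.9 -2.65 0.1 0" --pt "0 -2.9 -2.65 0.1 0" --pt "0 -2.9 -2.65 0.1 0" --pt "0 -2.9 -2.65 0.1 0" --pt "0 -2.9 -2.65 0.1 0" --pt "0 -2.9 -2.65 0.1 0" --pt "0 -2.9 -2.65 0.1 0" --pt "0 -2.9 -2.65 0.1 0" --pt "0 0 0 0 0"

```text
t: 1.77
eef_pos: [572.6, -25.3, 215.2]
eef_rot: [[-0.956, 0.293, 0.002], [0.293, 0.956, -0.005], [-0.003, -0.004, -1.0]]
force: [0.5, -0.7, 1.2]
finger_gap: 0.4
```

servo_tool --pt "0 0 0 0 0.12" --pt "0 0 0 0 0.12" --pt "0 0 0 0 0.12" --pt "0 0 0 0 0.12" --pt "0 0 0 0 0.12" --pt "0 0 0 0 0.12" --pt "0 0 0 0 0.12" --pt "0 0 0 0 0.12" --pt "0 0 0 0 0.12" --pt "0 0 0 0 0.12"

```text
t: 2.6
eef_pos: [569.4, -15.0, 215.2]
eef_rot: [[-0.078, 0.997, -0.001], [0.997, 0.078, 0.0], [0.0, -0.001, -1.0]]
force: [0.6, 0.0, 0.6]
finger_gap: 0.4
```

servo_tool --pt "0 0 0 0 0.12" --pt "0 0 0 0 0.12" --pt "0 0 0 0 0.12" --pt "0 0 0 0 0.12" --pt "0 0 0 0 0.12" --pt "0 0 0 0 0.12" --pt "0 0 0 0 0.12" --pt "0 0 0 0 0.14" --pt "0 0 0 0 0" --pt "0 0 0 0 0"

```text
out of range
```

servo_tool --pt "0 0 0 0 0.12" --pt "0 0 0 0 0.12" --pt "0 0 0 0 0.12" --pt "0 0 0 0 0.12" --pt "0 0 0 0 0.12" --pt "0 0 0 0 0.12" --pt "0 0 0 0 0.12" --pt "0 0 0 0 0.12" --pt "0 0 0 0 0.02" --pt "0 0 0 0 0"

```text
t: 3.43
eef_pos: [569.6, -15.0, 215.4]
eef_rot: [[0.779, 0.627, -0.001], [0.627, -0.779, -0.0], [-0.001, -0.0, -1.0]]
force: [0.4, 0.4, 0.1]
finger_gap: 0.6
```

servo_tool --pt "0 0 2.5 2 0" --pt "0 0 2.5 2 0" --pt "0 0 2.5 2 0" --pt "0 0 2.5 2 0" --pt "0 0 0 2 0" --pt "0 0 0 1 0" --pt "0 0 0 0 0" --pt "0 0 0 0 0"

```text
t: 4.1
eef_pos: [631.7, -92.2, 105.3]
eef_rot: [[0.779, 0.627, -0.002], [0.627, -0.779, 0.001], [-0.001, -0.002, -1.0]]
force: [-0.4, 0.1, 0.6]
finger_gap: 0.5
```

```bash
cat > look.py <<'E'
from plant import *
from h import *
import sys
s=get_state();k=sys.argv[1]
p=np.array(s['eef_pos']);R=np.array(s['eef_rot']);c=np.array([579.3,-113.8,0])
print('t',s['t'],'tcp',p.round(1),'force',np.round(s['force'],1),'F tool',(R.T@s['force']).round(1))
print('TCP rel ring in tool axes',(R.T@(p-c)).round(1)[:2],'q',np.round(s['qpos'],0))
T=read_camera('top');S=read_camera('side');np.savez('T%s.npz'%k,**T);np.savez('S%s.npz'%k,**S)
b=crop(S,335,170,90,80,7)
a=crop(T,345,170,36,40,14)
h=np.zeros((560,800-630,3),np.uint8);a=cv2.resize(a,(170,189));h[:189]=a
cv2.imwrite('pics/L%s.png'%k,np.hstack([b,h]))
E
python3 look.py 1
```

```text
t 4.1 tcp [631.7 -92.2 105.3] force [-0.4  0.1  0.6] F tool [-0.2 -0.3 -0.6]
TCP rel ring in tool axes [54.3 15.8] q [ -6.  35.  17.  97. -13.  50. -35.]
```

View pics/L1.png

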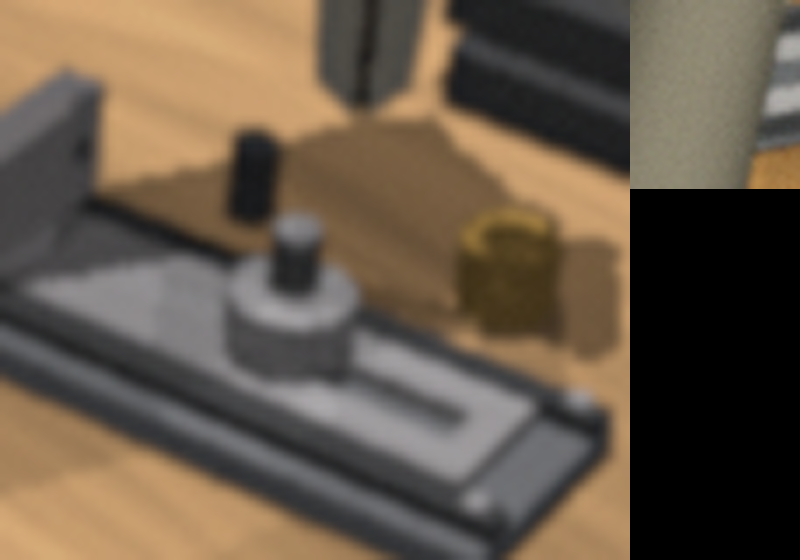

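servo_tool --pt "0 -0.3 0 2 0" --pt "0 -0.3 0 2 0" --pt "0 -0.3 0 1 0" --pt "0 -0.2 0 1 0" --pt "0 -0.2 0 0 0" --pt "0 -0.2 0 0 0" --pt "0 0 0 0 0"

```text
t: 4.78
eef_pos: [621.1, -103.3, 46.8]
eef_rot: [[0.781, 0.624, 0.001], [0.624, -0.781, -0.0], [0.001, 0.001, -1.0]]
force: [-0.7, 0.2, 0.7]
finger_gap: 1.1
```

servo_tool --pt "0 -0.2 0 0 0" --pt "0 -0.2 0 0 0" --pt "0 0 0 0 0"

```text
t: 5.03
eef_pos: [618.1, -105.6, 46.5]
eef_rot: [[0.781, 0.625, 0.002], [0.625, -0.781, -0.0], [0.001, 0.001, -1.0]]
force: [0.9, 0.8, 1.3]
finger_gap: 0.6
```

```bash
python3 look.py 2
```

```text
t 5.0333 tcp [ 618.1 -105.6   46.5] force [0.9 0.8 1.3] F tool [ 1.2 -0.1 -1.3]
TCP rel ring in tool axes [35.5 17.9] q [ -4.  38.  16. 100. -14.  43. -33.]
```

View pics/L2.png

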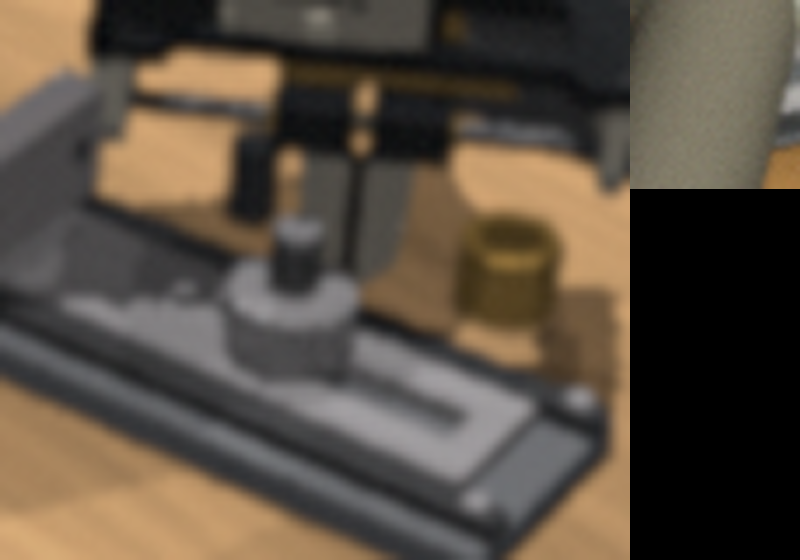

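servo_tool --pt "0 -0.15 -0.2 0 0" --pt "0 -0.15 -0.2 0 0" --pt "0 -0.1 -0.1 0 0" --pt "0 0 0 0 0"

```text
t: 5.47
eef_pos: [614.5, -102.0, 46.7]
eef_rot: [[0.78, 0.626, 0.006], [0.626, -0.78, 0.001], [0.006, 0.003, -1.0]]
force: [6.9, 3.5, -1.6]
finger_gap: 0.6
```

```bash
cat > dot.py <<'E'
from h import *
import sys
def dot(S,turn,cz=0):
    # top face height follows the turn; angle is counter-clockwise from own +x (own yaw 10.5 deg)
    g=S['color'].astype(np.float32).mean(2);z=52+2*turn
    A=np.arange(0,360,15);o=[]
    for a in A:
        w=np.radians(a+10.5)
        v=[]
        for rr in (13.5,15.5,17.5):
            u,vv=proj(S,[579+rr*np.cos(w),-115+rr*np.sin(w),z])
            v.append(cv2.getRectSubPix(g,(1,1),(u,vv))[0,0])
        o.append(min(v))
    return A,np.array(o)
if __name__=='__main__':
    for k in sys.argv[2:]:
        A,o=dot(dict(np.load(k)),float(sys.argv[1]));print(k,' '.join(f'{a}:{int(b)}' for a,b in zip(A,o)))
E
python3 dot.py 0 side0.npz S1.npz S2.npz top0.npz;  python3 look.py 3|head -2
```

```text
side0.npz 0:62 15:37 30:38 45:38 60:76 75:127 90:152 105:159 120:157 135:153 150:152 165:147 180:145 195:141 210:142 225:143 240:140 255:147 270:147 285:149 300:156 315:156 330:149 345:117
S1.npz 0:53 15:37 30:39 45:39 60:65 75:106 90:130 105:140 120:144 135:142 150:142 165:146 180:151 195:147 210:147 225:147 240:137 255:142 270:140 285:133 300:131 315:130 330:125 345:97
S2.npz 0:45 15:36 30:40 45:36 60:58 75:102 90:124 105:132 120:134 135:138 150:142 165:141 180:137 195:123 210:123 225:120 240:119 255:124 270:126 285:128 300:132 315:132 330:119 345:83
top0.npz 0:127 15:110 30:117 45:129 60:135 75:148 90:162 105:176 120:180 135:178 150:174 165:165 180:158 195:164 210:165 225:163 240:163 255:160 270:162 285:164 300:171 315:167 330:163 345:155
t 5.4667 tcp [ 614.5 -102.    46.7] force [ 6.9  3.5 -1.6] F tool [7.6 1.6 1.7]
TCP rel ring in tool axes [35.1 12.9] q [ -5.  38.  16. 101. -14.  42. -33.]
```

servo_tool --pt "0 0 -0.3 0 0" --pt "0 0 -0.4 0 0" --pt "0 0 -0.4 0 0" --pt "0 0 -0.4 0 0" --pt "0 0 -0.4 0 0" --pt "0 0 -0.4 0 0" --pt "0 0 -0.3 0 0" --pt "0 0 0 0 0"

```text
t: 6.23
eef_pos: [598.4, -81.2, 47.0]
eef_rot: [[0.779, 0.627, 0.006], [0.627, -0.779, 0.001], [0.006, 0.003, -1.0]]
force: [6.3, 3.4, 0.8]
finger_gap: 0.3
```

```bash
python3 look.py 4|head -2; python3 dot.py 0.2 S4.npz
```

```text
t 6.2333 tcp [598.4 -81.2  47. ] force [6.3 3.4 0.8] F tool [ 7.1  1.3 -0.8]
TCP rel ring in tool axes [ 35.6 -13.3] q [ -7.  36.  16. 104. -14.  41. -34.]
S4.npz 0:45 15:37 30:40 45:37 60:57 75:88 90:114 105:129 120:130 135:127 150:124 165:121 180:117 195:123 210:132 225:131 240:143 255:141 270:146 285:146 300:140 315:133 330:119 345:81
```

View pics/L4.png

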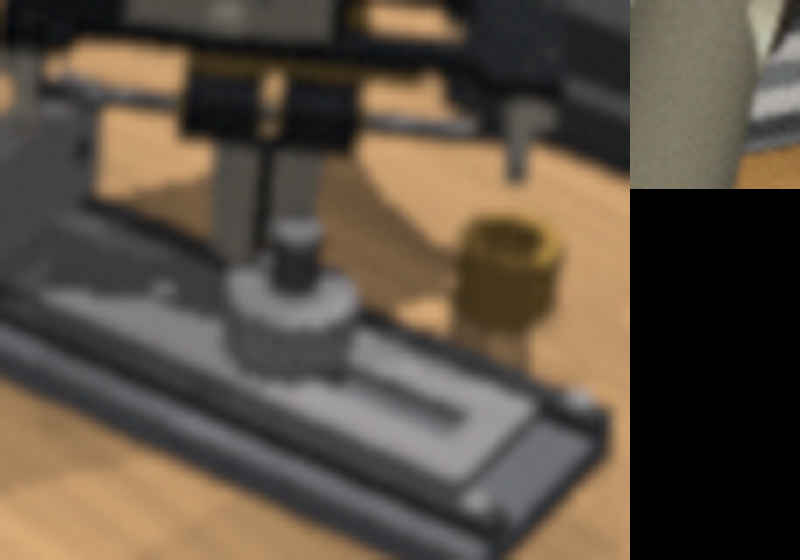

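servo_tool --pt "0 1.0 0 0 0" --pt "0 0 1.3 0 0" --pt "0 0 1.3 0 0" --pt "0 -0.7 0 0 0" --pt "0 -0.3 0 0 0" --pt "0 -0.2 -0.1 0 0" --pt "0 0 -0.4 0 0" --pt "0 0 -0.4 0 0" --pt "0 0 -0.4 0 0"

```text
t: 7.08
eef_pos: [605.7, -92.3, 46.4]
eef_rot: [[0.78, 0.626, 0.007], [0.626, -0.78, 0.002], [0.007, 0.003, -1.0]]
force: [9.1, 5.7, -0.9]
finger_gap: 0.6
```

servo_tool --pt "0 0 -0.4 0 0" --pt "0 0 -0.4 0 0" --pt "0 0 -0.4 0 0" --pt "0 0 -0.1 0 0"

```text
t: 7.42
eef_pos: [597.9, -81.4, 46.7]
eef_rot: [[0.779, 0.627, 0.008], [0.627, -0.779, 0.003], [0.008, 0.003, -1.0]]
force: [9.1, 7.1, -1.0]
finger_gap: 0.5
```

```bash
python3 look.py 5|head -2; python3 dot.py 0.3 S5.npz
```

```text
t 7.4167 tcp [597.9 -81.4  46.7] force [ 9.1  7.1 -1. ] F tool [11.5  0.1  1. ]
TCP rel ring in tool axes [ 35.2 -13.5] q [ -6.  36.  15. 104. -14.  41. -34.]
S5.npz 0:45 15:37 30:40 45:37 60:58 75:97 90:113 105:125 120:118 135:107 150:106 165:114 180:119 195:123 210:126 225:131 240:134 255:135 270:141 285:140 300:137 315:131 330:114 345:82
```

servo_tool --pt "0 1.2 0 0 0" --pt "0 0 1.3 0 0" --pt "0 0 1.3 0 0" --pt "0 -0.7 0 0 0" --pt "0 -0.3 0 0 0" --pt "0 -0.2 -0.1 0 0" --pt "0 0 -0.4 0 0" --pt "0 0 -0.4 0 0" --pt "0 0 -0.4 0 0"

```text
t: 8.27
eef_pos: [607.4, -92.6, 46.9]
eef_rot: [[0.78, 0.626, 0.011], [0.626, -0.78, 0.002], [0.01, 0.005, -1.0]]
force: [13.2, 6.5, -4.5]
finger_gap: 0.7
```

servo_tool --pt "0 0 -0.4 0 0" --pt "0 0 -0.4 0 0" --pt "0 0 -0.4 0 0" --pt "0 0 -0.1 0 0"

```text
t: 8.6
eef_pos: [598.5, -82.2, 47.2]
eef_rot: [[0.779, 0.627, 0.01], [0.627, -0.779, 0.002], [0.009, 0.005, -1.0]]
force: [11.4, 5.3, -0.9]
finger_gap: 0.7
```

```bash
python3 look.py 6|head -2; python3 dot.py 0.5 S6.npz
```

```text
t 8.6 tcp [598.5 -82.2  47.2] force [11.4  5.3 -0.9] F tool [12.2  3.   1. ]
TCP rel ring in tool axes [ 35.2 -12.4] q [ -6.  36.  16. 104. -14.  41. -34.]
S6.npz 0:45 15:37 30:40 45:38 60:63 75:99 90:112 105:124 120:131 135:129 150:126 165:122 180:119 195:120 210:112 225:104 240:115 255:137 270:142 285:138 300:133 315:128 330:109 345:78
```

servo_tool --pt "0 1.2 0 0 0" --pt "0 0 1.3 0 0" --pt "0 0 1.3 0 0" --pt "0 -0.7 0 0 0" --pt "0 -0.3 0 0 0" --pt "0 -0.2 -0.1 0 0" --pt "0 0 -0.4 0 0" --pt "0 0 -0.4 0 0" --pt "0 0 -0.4 0 0"

```text
t: 9.45
eef_pos: [607.2, -92.6, 46.8]
eef_rot: [[0.78, 0.626, 0.01], [0.626, -0.78, 0.002], [0.009, 0.005, -1.0]]
force: [13.6, 7.6, -3.9]
finger_gap: 0.3
```

servo_tool --pt "0 0 -0.4 0 0" --pt "0 0 -0.4 0 0" --pt "0 0 -0.4 0 0" --pt "0 0 -0.1 0 0"

```text
t: 9.78
eef_pos: [598.9, -82.4, 47.2]
eef_rot: [[0.779, 0.627, 0.01], [0.627, -0.779, 0.002], [0.009, 0.005, -1.0]]
force: [11.7, 7.2, -2.9]
finger_gap: 0.4
```

```bash
python3 look.py 7|head -2; python3 dot.py 0.8 S7.npz
```

```text
t 9.7833 tcp [598.9 -82.4  47.2] force [11.7  7.2 -2.9] F tool [13.6  1.7  3. ]
TCP rel ring in tool axes [ 35.4 -12. ] q [ -6.  36.  16. 104. -14.  41. -34.]
S7.npz 0:43 15:37 30:39 45:38 60:67 75:103 90:121 105:129 120:133 135:131 150:126 165:124 180:128 195:122 210:126 225:132 240:135 255:139 270:138 285:126 300:112 315:104 330:94 345:72
```

View pics/L7.png

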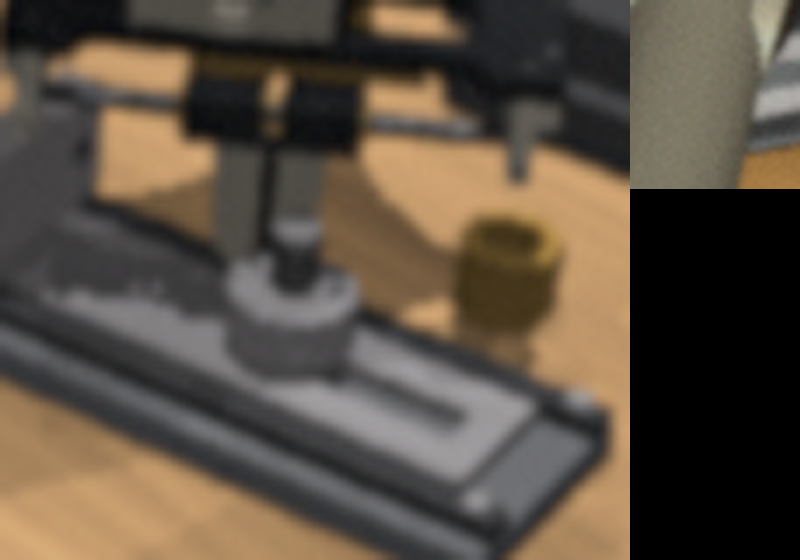

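servo_tool --pt "0 1.2 0 0 0" --pt "0 0 1.3 0 0" --pt "0 0 1.3 0 0" --pt "0 -0.7 0 0 0" --pt "0 -0.3 0 0 0" --pt "0 -0.2 -0.1 0 0" --pt "0 0 -0.4 0 0" --pt "0 0 -0.4 0 0" --pt "0 0 -0.4 0 0"

```text
t: 10.63
eef_pos: [606.2, -92.5, 46.5]
eef_rot: [[0.78, 0.626, 0.008], [0.626, -0.78, 0.002], [0.008, 0.003, -1.0]]
force: [10.0, 6.9, -1.3]
finger_gap: 0.4
```

servo_tool --pt "0 0 -0.4 0 0" --pt "0 0 -0.4 0 0" --pt "0 0 -0.4 0 0" --pt "0 0 -0.1 0 0"

```text
t: 10.97
eef_pos: [598.4, -81.9, 46.7]
eef_rot: [[0.779, 0.627, 0.009], [0.627, -0.779, 0.003], [0.009, 0.004, -1.0]]
force: [11.7, 8.9, -3.4]
finger_gap: 0.4
```

```bash
python3 look.py 8|head -2; python3 dot.py 1.05 S8.npz
```

```text
t 10.9667 tcp [598.4 -81.9  46.7] force [11.7  8.9 -3.4] F tool [14.6  0.4  3.5]
TCP rel ring in tool axes [ 35.4 -12.7] q [ -6.  36.  15. 104. -14.  41. -34.]
S8.npz 0:42 15:35 30:40 45:36 60:58 75:99 90:122 105:131 120:133 135:131 150:125 165:123 180:122 195:122 210:127 225:139 240:138 255:140 270:141 285:141 300:137 315:126 330:102 345:70
```

servo_tool --pt "0 1.2 0 0 0" --pt "0 0 1.3 0 0" --pt "0 0 1.3 0 0" --pt "0 -0.7 0 0 0" --pt "0 -0.3 0 0 0" --pt "0 -0.2 -0.1 0 0" --pt "0 0 -0.4 0 0" --pt "0 0 -0.4 0 0" --pt "0 0 -0.4 0 0"

```text
t: 11.82
eef_pos: [607.4, -92.9, 46.8]
eef_rot: [[0.78, 0.626, 0.011], [0.626, -0.78, 0.002], [0.01, 0.006, -1.0]]
force: [13.7, 7.3, -6.7]
finger_gap: 0.3
```

servo_tool --pt "0 0 -0.4 0 0" --pt "0 0 -0.4 0 0" --pt "0 0 -0.4 0 0" --pt "0 0 -0.1 0 0"

```text
t: 12.15
eef_pos: [598.6, -82.2, 47.1]
eef_rot: [[0.779, 0.627, 0.01], [0.627, -0.779, 0.002], [0.009, 0.004, -1.0]]
force: [12.4, 8.0, -3.3]
finger_gap: 0.5
```

```bash
python3 look.py 9|head -2; python3 dot.py 1.3 S9.npz
```

```text
t 12.15 tcp [598.6 -82.2  47.1] force [12.4  8.  -3.3] F tool [14.7  1.5  3.4]
TCP rel ring in tool axes [ 35.2 -12.4] q [ -6.  36.  16. 104. -14.  41. -34.]
S9.npz 0:48 15:37 30:39 45:38 60:60 75:75 90:98 105:124 120:131 135:131 150:130 165:127 180:123 195:124 210:126 225:137 240:139 255:142 270:143 285:140 300:136 315:127 330:107 345:86
```

servo_tool --pt "0 1.2 0 0 0" --pt "0 0 1.3 0 0" --pt "0 0 1.3 0 0" --pt "0 -0.7 0 0 0" --pt "0 -0.3 0 0 0" --pt "0 -0.2 -0.1 0 0" --pt "0 0 -0.4 0 0" --pt "0 0 -0.4 0 0" --pt "0 0 -0.4 0 0"

```text
t: 13.0
eef_pos: [607.3, -92.8, 46.8]
eef_rot: [[0.78, 0.626, 0.011], [0.626, -0.78, 0.002], [0.01, 0.005, -1.0]]
force: [14.1, 8.3, -5.2]
finger_gap: 0.0
```

servo_tool --pt "0 0 -0.4 0 0" --pt "0 0 -0.4 0 0" --pt "0 0 -0.4 0 0" --pt "0 0 -0.1 0 0"

```text
t: 13.33
eef_pos: [599.0, -82.6, 47.2]
eef_rot: [[0.779, 0.627, 0.011], [0.627, -0.779, 0.002], [0.009, 0.005, -1.0]]
force: [14.0, 7.1, -2.9]
finger_gap: 0.4
```

```bash
python3 look.py 10|head -2; python3 dot.py 1.55 S10.npz
```

```text
t 13.3333 tcp [599.  -82.6  47.2] force [14.   7.1 -2.9] F tool [15.3  3.2  3.1]
TCP rel ring in tool axes [ 35.4 -11.7] q [ -6.  36.  16. 104. -14.  41. -34.]
S10.npz 0:46 15:37 30:40 45:37 60:61 75:95 90:116 105:130 120:126 135:114 150:107 165:111 180:121 195:122 210:124 225:127 240:135 255:137 270:138 285:138 300:136 315:131 330:116 345:84
```

servo_tool --pt "0 1.2 0 0 0" --pt "0 0 1.3 0 0" --pt "0 0 1.3 0 0" --pt "0 -0.7 0 0 0" --pt "0 -0.3 0 0 0" --pt "0 -0.2 -0.1 0 0" --pt "0 0 -0.4 0 0" --pt "0 0 -0.4 0 0" --pt "0 0 -0.4 0 0"

```text
t: 14.18
eef_pos: [606.9, -92.6, 46.7]
eef_rot: [[0.78, 0.626, 0.01], [0.626, -0.78, 0.002], [0.009, 0.004, -1.0]]
force: [12.7, 7.7, -4.0]
finger_gap: 0.4
```

servo_tool --pt "0 0 -0.4 0 0" --pt "0 0 -0.4 0 0" --pt "0 0 -0.4 0 0" --pt "0 0 -0.1 0 0"

```text
t: 14.52
eef_pos: [599.1, -82.4, 47.2]
eef_rot: [[0.779, 0.627, 0.011], [0.627, -0.779, 0.002], [0.009, 0.005, -1.0]]
force: [13.1, 8.1, -2.7]
finger_gap: 0.3
```

```bash
python3 look.py 11|head -2; python3 dot.py 1.6 S11.npz
```

```text
t 14.5167 tcp [599.1 -82.4  47.2] force [13.1  8.1 -2.7] F tool [15.2  1.8  2.9]
TCP rel ring in tool axes [ 35.5 -11.8] q [ -6.  36.  16. 104. -14.  41. -34.]
S11.npz 0:45 15:36 30:40 45:38 60:60 75:95 90:116 105:130 120:132 135:130 150:129 165:124 180:116 195:117 210:128 225:111 240:100 255:121 270:136 285:136 300:133 315:128 330:113 345:83
```

servo_tool --pt "0 1.2 0 0 0" --pt "0 0 1.3 0 0" --pt "0 0 1.3 0 0" --pt "0 -0.7 0 0 0" --pt "0 -0.3 0 0 0" --pt "0 -0.2 -0.1 0 0" --pt "0 0 -0.4 0 0" --pt "0 0 -0.4 0 0" --pt "0 0 -0.4 0 0"

```text
t: 15.37
eef_pos: [605.9, -92.5, 46.3]
eef_rot: [[0.78, 0.626, 0.008], [0.626, -0.78, 0.002], [0.008, 0.003, -1.0]]
force: [13.0, 8.0, -2.1]
finger_gap: 0.7
```

servo_tool --pt "0 0 -0.4 0 0" --pt "0 0 -0.4 0 0" --pt "0 0 -0.4 0 0" --pt "0 0 -0.1 0 0"

```text
t: 15.7
eef_pos: [598.3, -81.7, 46.7]
eef_rot: [[0.779, 0.627, 0.009], [0.627, -0.779, 0.003], [0.009, 0.003, -1.0]]
force: [12.2, 9.2, -3.6]
finger_gap: 0.5
```

```bash
python3 look.py 12|head -2; python3 dot.py 1.8 S12.npz
```

```text
t 15.7 tcp [598.3 -81.7  46.7] force [12.2  9.2 -3.6] F tool [15.2  0.5  3.8]
TCP rel ring in tool axes [ 35.3 -13. ] q [ -6.  36.  15. 104. -14.  41. -34.]
S12.npz 0:45 15:37 30:41 45:37 60:64 75:101 90:115 105:131 120:133 135:130 150:128 165:128 180:122 195:125 210:125 225:132 240:133 255:133 270:138 285:136 300:124 315:103 330:76 345:72
```

View pics/L12.png

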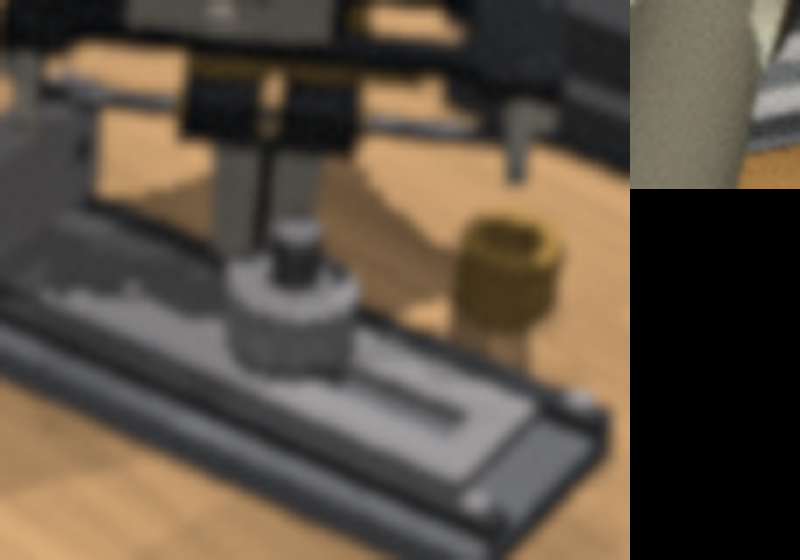

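servo_tool --pt "0 1.2 0 0 0" --pt "0 0 1.4 0 0" --pt "0 0 0 0 0" --pt "0 -0.7 0 0 0" --pt "0 -0.3 0 0 0" --pt "0 -0.2 -0.1 0 0" --pt "0 0 -0.4 0 0" --pt "0 0 -0.4 0 0" --pt "0 0 -0.4 0 0" --pt "0 0 -0.1 0 0"

```text
t: 16.63
eef_pos: [597.7, -80.8, 46.6]
eef_rot: [[0.779, 0.627, 0.009], [0.627, -0.779, 0.003], [0.009, 0.003, -1.0]]
force: [11.5, 9.2, -4.7]
finger_gap: 0.6
```

```bash
python3 look.py 13|head -2; python3 dot.py 2 S13.npz; python3 - <<'E'
from h import *
S=dict(np.load('S12.npz'))
for r in (75,85,95):
  for z in (85,95,105): print(r,z,proj(S,[598+.627*r,-82-.779*r,z]),'seen 408.6,195.7')
E
```

```text
t 16.6333 tcp [597.7 -80.8  46.6] force [11.5  9.2 -4.7] F tool [14.7  0.   4.8]
TCP rel ring in tool axes [ 35.4 -14. ] q [ -6.  36.  15. 104. -14.  41. -34.]
S13.npz 0:42 15:36 30:40 45:36 60:63 75:103 90:115 105:126 120:131 135:128 150:126 165:124 180:123 195:126 210:130 225:139 240:146 255:141 270:145 285:143 300:136 315:121 330:96 345:74
75 85 (np.float64(403.62914820679117), np.float64(194.63120685603502)) seen 408.6,195.7
75 95 (np.float64(404.0988279137564), np.float64(191.14987353805762)) seen 408.6,195.7
75 105 (np.float64(404.5727106136178), np.float64(187.637387034223)) seen 408.6,195.7
85 85 (np.float64(407.80333616312623), np.float64(195.06121034027103)) seen 408.6,195.7
85 95 (np.float64(408.29208214053966), np.float64(191.57842313646006)) seen 408.6,195.7
85 105 (np.float64(408.78520598211526), np.float64(188.06443942160084)) seen 408.6,195.7
95 85 (np.float64(411.9855801360092), np.float64(195.49204371410966)) seen 408.6,195.7
95 95 (np.float64(412.4934652994271), np.float64(192.0078035098167)) seen 408.6,195.7
95 105 (np.float64(413.0059041925592), np.float64(188.49232339285703)) seen 408.6,195.7
```

servo_tool --pt "0 1.5 0 0 0" --pt "0 0 0 -2 0" --pt "0 0 0 -3 0" --pt "0 0 -2 -3 0.1" --pt "0 0 -3 0 0.1" --pt "0 0 -3 0 0.1" --pt "0 0 -3 0 0.1" --pt "0 0 -3 0 0.1" --pt "0 0 -3 0 0" --pt "0 0 -3 0 0"

```text
t: 17.57
eef_pos: [530.7, 107.2, 125.2]
eef_rot: [[0.985, 0.171, -0.003], [0.171, -0.985, -0.001], [-0.003, 0.001, -1.0]]
force: [0.6, 0.5, -0.2]
finger_gap: 0.2
```

servo_tool --pt "0 0 -3 0 0" --pt "0 0 -3 0 0" --pt "0 0 -3 0 0" --pt "0 0 -3 0 0" --pt "0 0 -3 0 0" --pt "0 0 0 0 0"

```text
t: 18.07
eef_pos: [503.7, 261.6, 125.0]
eef_rot: [[0.983, 0.181, -0.003], [0.181, -0.983, 0.002], [-0.002, -0.003, -1.0]]
force: [0.0, 1.4, 0.5]
finger_gap: 0.5
```

```bash
python3 look.py 14; python3 dot.py 2 S14.npz T14.npz top0.npz
```

```text
t 18.0667 tcp [503.7 261.6 125. ] force [0.  1.4 0.5] F tool [ 0.3 -1.4 -0.5]
TCP rel ring in tool axes [  -6.7 -383.2] q [-47.  27.  21. 107. -13.  48. -98.]
S14.npz 0:57 15:36 30:40 45:37 60:81 75:132 90:157 105:161 120:162 135:159 150:156 165:152 180:149 195:153 210:147 225:148 240:155 255:151 270:156 285:160 300:164 315:163 330:152 345:111
T14.npz 0:119 15:123 30:126 45:130 60:132 75:145 90:158 105:172 120:177 135:175 150:169 165:167 180:155 195:156 210:170 225:176 240:166 255:159 270:165 285:161 300:172 315:168 330:163 345:151
top0.npz 0:131 15:109 30:115 45:129 60:132 75:144 90:157 105:171 120:176 135:181 150:176 165:168 180:160 195:167 210:165 225:164 240:162 255:158 270:158 285:161 300:172 315:169 330:166 345:157
```

View pics/L14.png

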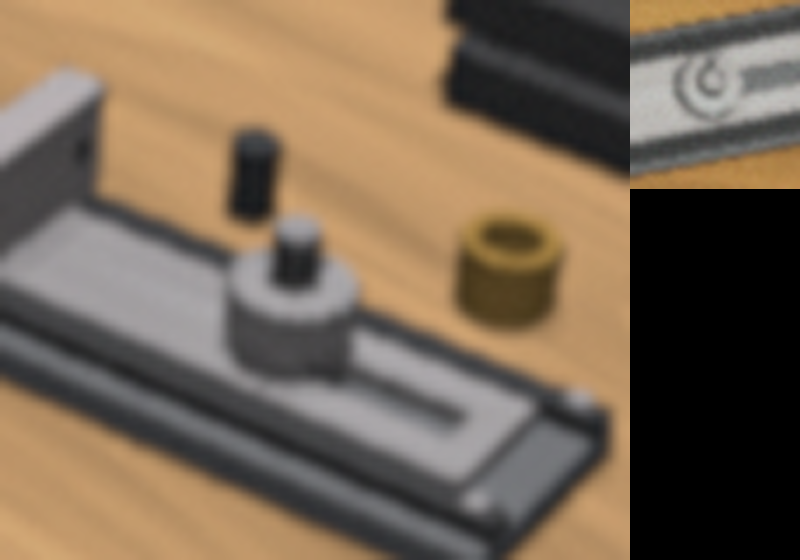

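servo_tool --pt "0 0.1 3 0 0" --pt "0 0.1 3 0 0" --pt "0 0.1 3 0 0" --pt "0 0.1 3 0 0" --pt "0 0.1 3 0 0" --pt "0 0.1 3 0 0" --pt "0 0.1 3 0 0" --pt "0 0 3 0 0" --pt "0 0 3 0 0" --pt "0 0 3 0 0"

```text
t: 19.0
eef_pos: [564.3, -43.2, 125.5]
eef_rot: [[0.985, 0.17, -0.002], [0.17, -0.985, -0.001], [-0.002, 0.001, -1.0]]
force: [0.4, 1.1, -0.1]
finger_gap: 0.7
```

servo_tool --pt "0 0 0 0 0" --pt "0 0 0 0 0" --pt "0 0 0 0 0"

```text
t: 19.25
eef_pos: [564.7, -40.2, 125.4]
eef_rot: [[0.985, 0.171, -0.002], [0.171, -0.985, 0.0], [-0.002, -0.0, -1.0]]
force: [-1.2, 0.2, -1.0]
finger_gap: 0.6
```

```bash
python3 - <<'E'
from h import *
def comp(r,lo,hi,x0,x1,y0,y1):
    p=pts(r);m=(p[...,0]>x0)&(p[...,0]<x1)&(p[...,1]>y0)&(p[...,1]<y1)&(p[...,2]>lo)&(p[...,2]<hi);q=p[m];return len(q),np.median(q,0).round(1),q.mean(0).round(1)
for n in ('top0','T14','side0','S14'):
    r=dict(np.load(n+'.npz'))
    print(n,'ring',comp(r,44,62,550,605,-142,-85),'fence',comp(r,66,80,500,620,-30,40))
from plant import *
s=get_state();p=np.array(s['eef_pos']);R=np.array(s['eef_rot']);print(p,(R.T@(np.array([566,-36,58])-p)).round(1))
E
```

```text
top0 ring (116, array([ 579.2, -110. ,   51.4]), array([ 579.3, -110.8,   51.3])) fence (141, array([557.6,   4. ,  70.7]), array([557.4,   4.9,  71.1]))
T14 ring (117, array([ 578.3, -109.4,   54.7]), array([ 578.8, -110.9,   54.5])) fence (137, array([554.9,   4. ,  71.2]), array([557.2,   4.8,  71.7]))
side0 ring (177, array([ 573.8, -120. ,   50.9]), array([ 574.8, -118. ,   50.8])) fence (187, array([555.2,  -0.6,  70.8]), array([ 5.561e+02, -4.000e-01,  7.060e+01]))
S14 ring (192, array([ 572.6, -120.8,   54.7]), array([ 573.8, -119. ,   53.5])) fence (184, array([553.6,  -1.2,  70.8]), array([ 5.553e+02, -3.000e-01,  7.070e+01]))
[564.72531429 -40.23223584 125.35693446] [ 2.1 -3.9 67.4]
```

servo_tool --pt "0 0 0 2 0" --pt "0 0 0 2 0" --pt "0 0 0 2 0" --pt "0 0 0 0.7 0" --pt "0 0 0 0 0" --pt "0 0 0 0 0"

```text
t: 19.75
eef_pos: [565.8, -38.1, 58.8]
eef_rot: [[0.985, 0.175, -0.001], [0.175, -0.985, 0.0], [-0.001, -0.0, -1.0]]
force: [0.2, 0.3, -0.1]
finger_gap: 0.1
```

servo_tool --pt "0 0 -0.5 0 0" --pt "0 0 -0.5 0 0" --pt "0 0 -0.5 0 0" --pt "0 0 -0.5 0 0" --pt "0 0 -0.5 0 0" --pt "0 0 -0.5 0 0"

```text
t: 20.25
eef_pos: [561.6, -9.4, 59.5]
eef_rot: [[0.985, 0.173, 0.002], [0.173, -0.985, -0.001], [0.002, 0.001, -1.0]]
force: [1.3, -3.0, 3.4]
finger_gap: 0.4
```

servo_tool --pt "0 0 -0.5 0 0" --pt "0 0 -0.5 0 0" --pt "0 0 -0.5 0 0" --pt "0 0 -0.5 0 0" --pt "0 0 0 0 0"

```text
t: 20.67
eef_pos: [557.2, 12.6, 58.5]
eef_rot: [[0.984, 0.176, -0.001], [0.176, -0.984, 0.001], [-0.0, -0.001, -1.0]]
force: [1.8, -0.9, -0.6]
finger_gap: 1.0
```

servo_tool --pt "0 0 -0.5 0 0" --pt "0 0 -0.5 0 0" --pt "0 0 -0.5 0 0" --pt "0 0 -0.5 0 0" --pt "0 0 0 0 0"

```text
t: 21.08
eef_pos: [553.3, 32.3, 58.4]
eef_rot: [[0.984, 0.176, -0.001], [0.176, -0.984, 0.001], [-0.001, -0.001, -1.0]]
force: [0.0, 0.1, 0.5]
finger_gap: 0.6
```

servo_tool --pt "0 0 -0.4 0 0" --pt "0 0 -0.4 0 0" --pt "0 0 -0.2 0 0" --pt "0 0 0 0 0"

```text
t: 21.42
eef_pos: [552.2, 37.8, 58.5]
eef_rot: [[0.985, 0.172, 0.0], [0.172, -0.985, -0.003], [-0.0, 0.003, -1.0]]
force: [2.3, -8.2, -1.3]
finger_gap: 0.4
```

servo_tool --pt "0 0 -0.3 0 0" --pt "0 0 -0.3 0 0" --pt "0 0 0 0 0" --pt "0 0 0 0 0"

```text
t: 21.75
eef_pos: [552.1, 37.9, 58.7]
eef_rot: [[0.986, 0.168, 0.002], [0.168, -0.986, -0.008], [0.001, 0.009, -1.0]]
force: [3.8, -18.4, -2.8]
finger_gap: 0.2
```

servo_tool --pt "0 0 0.6 0 0" --pt "0 0 0.8 0 0" --pt "0 0 1.0 0 0" --pt "0 0 0 -2 0" --pt "0 0 0 -3 0" --pt "0 0 0 -3 0" --pt "0 0 -3 0 0" --pt "0 0 -3 0 0" --pt "0 0 -3 0 0" --pt "0 0 -3 0 0"

```text
t: 22.58
eef_pos: [533.8, 142.6, 139.1]
eef_rot: [[0.985, 0.174, -0.0], [0.174, -0.985, 0.001], [-0.0, -0.002, -1.0]]
force: [0.1, 0.5, -0.4]
finger_gap: 0.4
```

servo_tool --pt "0 0 -3 0 0" --pt "0 0 -3 0 0" --pt "0 0 -3 0 0" --pt "0 0 -3 0 0" --pt "0 0 -3 0 0" --pt "0 0 -3 0 0" --pt "0 0 -3 0 0" --pt "0 0 -3 0 0" --pt "0 0 0 0 0" --pt "0 0 0 0 0"

```text
t: 23.42
eef_pos: [490.6, 380.1, 138.3]
eef_rot: [[0.984, 0.18, -0.002], [0.18, -0.984, 0.001], [-0.001, -0.001, -1.0]]
force: [0.7, -0.6, -0.4]
finger_gap: 0.2
```

```bash
python3 look.py 15; python3 dot.py 2 S15.npz S14.npz T15.npz T14.npz;python3 - <<'E'
from h import *
T=dict(np.load('T15.npz'));S=dict(np.load('S15.npz'))
a=crop(T,280,140,160,100,5);b=crop(S,285,150,160,110,5)[:,:800]
cv2.imwrite('pics/F.png',np.vstack([cv2.resize(a,(480,300)),cv2.resize(b,(480,300))]))
u=np.array([-.182,.983])
for n in ('top0','T15','side0','S15'):
    r=dict(np.load(n+'.npz'));p=pts(r)
    for nm,B in (('fence',(500,620,-30,100,64,80)),('ring',(550,605,-142,-85,44,62)),('bush',(645,700,-150,-95,20,40)),('pin',(640,690,-45,0,20,45)),('nut',(435,490,-55,0,8,40)),('bearing',(450,520,-260,-185,8,30))):
        m=(p[...,0]>B[0])&(p[...,0]<B[1])&(p[...,1]>B[2])&(p[...,1]<B[3])&(p[...,2]>B[4])&(p[...,2]<B[5]);q=p[m]
        print(n,nm,len(q),q.mean(0).round(1) if len(q) else '', round(float((q.mean(0)[:2]-[579.3,-113.8])@u),1) if nm=='fence' and len(q) else '')
E
```

```text
t 23.4167 tcp [490.6 380.1 138.3] force [ 0.7 -0.6 -0.4] F tool [0.6 0.7 0.4]
TCP rel ring in tool axes [   1.3 -502. ] q [ -56.   31.   21.   99.  -14.   52. -109.]
S15.npz 0:56 15:37 30:40 45:36 60:80 75:129 90:154 105:158 120:158 135:155 150:153 165:150 180:145 195:150 210:145 225:145 240:153 255:147 270:153 285:157 300:161 315:160 330:149 345:109
S14.npz 0:57 15:36 30:40 45:37 60:81 75:132 90:157 105:161 120:162 135:159 150:156 165:152 180:149 195:153 210:147 225:148 240:155 255:151 270:156 285:160 300:164 315:163 330:152 345:111
T15.npz 0:119 15:126 30:124 45:129 60:131 75:144 90:159 105:174 120:176 135:174 150:171 165:170 180:157 195:156 210:168 225:172 240:155 255:157 270:163 285:160 300:163 315:168 330:166 345:151
T14.npz 0:119 15:123 30:126 45:130 60:132 75:145 90:158 105:172 120:177 135:175 150:169 165:167 180:155 195:156 210:170 225:176 240:166 255:159 270:165 285:161 300:172 315:168 330:163 345:151
top0 fence 153 [557.6   5.   70.6] 120.7
top0 ring 116 [ 579.3 -110.8   51.3] 
top0 bush 44 [ 684.6 -120.3   29.4] 
top0 pin 28 [663.  -19.   33.1] 
top0 nut 44 [460.5 -27.1  14.5] 
top0 bearing 150 [ 487.4 -219.9   14.9] 
T15 fence 159 [546.8  65.4  71. ] 182.0
T15 ring 111 [ 578.7 -111.1   54.3] 
T15 bush 41 [ 684.3 -119.7   29.7] 
T15 pin 27 [663.4 -19.2  32. ] 
T15 nut 46 [460.5 -25.3  15.2] 
T15 bearing 145 [ 486.1 -220.4   15. ] 
side0 fence 201 [555.   -0.8  70.3] 115.5
side0 ring 177 [ 574.8 -118.    50.8] 
side0 bush 89 [ 683.8 -126.6   26.6] 
side0 pin 52 [661.  -24.9  29.8] 
side0 nut 80 [457.9 -31.7  15.2] 
side0 bearing 298 [ 485.  -225.1   14.4] 
S15 fence 193 [544.2  59.9  70. ] 177.2
S15 ring 195 [ 574.  -118.7   53.3] 
S15 bush 84 [ 684.7 -125.6   26.8] 
S15 pin 53 [661.5 -24.5  29.2] 
S15 nut 81 [458.1 -32.2  15.4] 
S15 bearing 301 [ 485.  -225.    14.4]
```

View pics/F.png

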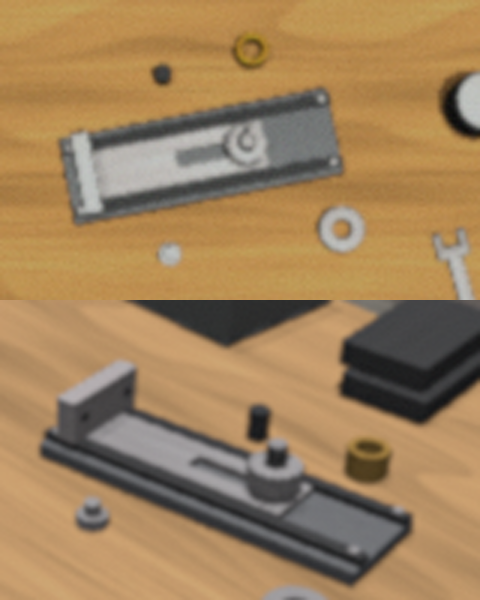

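```bash
python3 -c "
from plant import *
print(finish_job())"
```

```text
the job is handed in; nothing more can be done
None
```

I loosened the ring by about two full turns, then pushed the fence to the end of its slot. The job was handed in at about 23.5 s, with the robot clear of everything.

- **Ring:** I used nine full fingertip strokes and one half stroke across the rim, with the gripper closed and nothing gripped. I followed the dot stroke by stroke in the side camera, at about 142°, 225°, 308°, 440°, 512°, 595° and 685°. After strokes one and five it was hidden behind the stud.
    - **Final angle:** after the last half stroke the side view again hid the dot behind the stud, which fits about 720°. The top view put it within roughly 10–15° of its starting direction.
    - **Rise check:** the ring's top rose about 2.5–3.8 mm in the depth images, against the 4 mm expected for two turns. That is low but within depth noise, and closer to two turns than one.
- **Fence:** it was unmoved before the push and travelled about 61.5 mm, so it started about 8.5 mm along its slot. It then held still under 18 N, which I read as the firm stop. The push did not change the ring's appearance.
- **Loose parts:** the bush, pin, spare nut and bearing measured within about 2 mm of their starting positions. The wrench, hammer and grease tin were not re-measured, but the arm never went near them at table height.
- **Forces:** the highest tool force I read was about 19 N, at the fence stop.

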